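# Snap the terminal cover home inside a pump control box

## Robot

A 6-joint arm with a two-finger parallel gripper is mounted at the origin on the work surface. World frame = base frame: x ahead of the robot, y to its left, z up, the work surface at z = 0. Lengths are in m, angles in degrees, forces in N, time in s.
With the tool pointing down it reaches from about 0.325 to 0.9 m from the base axis. Payload 6.1 kg.
Tool frame: the origin (TCP) lies on the centre line of the jaws, within the pads' length; the fingertips stand 22 mm ahead of it and the grasp point (between the pads) lies 3 mm ahead of it (robot.finger_overhang is the z of the fingertips in the tool frame, in m); z points along the fingers, y is the line along which they close (so a half turn about z gives the same grasp; the last joint's range is limited). The gripper opens to 87 mm and grips with 3 to 60 N. Pads are 19 mm wide; open, the fingers measure 117 mm over their backs; the gripper's body (75 mm by 190 mm) begins 51 mm behind the grasp point.
Start: joints at [-82.913, 12.628, 87.462, -0, 79.91, -7.225], TCP at [0.154, -0.606, 0.245] pointing down, gripper open.
Joint ranges: [-170.65, 170.65], [-52.31, 119.04], [5.05, 147.46], [-71.25, 251.25], [11.57, 151.72], [-153.62, 153.62]. Speed limits (degrees/s): [147.25, 147.25, 172.46, 180, 180, 180].

## Interface

Orientations are given as a 3x3 rotation matrix whose columns are the frame's x, y, z axes.
In Python, from cell import robot gives the robot as it stands.
- The arm moves only by the tool step_arm, never from a script. Its argument "targets" is a list of rows, each an object with "jaw": the opening, from 0 (shut) to 1 (fully open); "delta_pos": the shift along the tool's x, y, z in units of 25 mm (1.0 is 25 mm), a list of three; "roll": the turn about the tool's z in units of 6 degrees (1.0 is 6 degrees). A call has exactly 8 rows; each row shifts and turns the commanded pose from where the row before left it, along the tool's axes as they then stand; what a row does not reach is not made up. A row lasts 1/10 s, in which the tool goes at most 50 mm and 8.59 degrees, less where a joint would pass 70% of its speed; a pose out of reach is approached as far as the arm can. A call with a number of a shift or a turn outside -1 to 1 is refused whole. A call with a gripper value outside its range is refused whole. The fingers move at their own pace and stop on an object; "force" is the grip in N (left out, the last holds). Time passes only in rows, so rows that do not move let the fingers close, or fill a call up. It gives the time, the measured TCP pose, the force, the opening and the grip force at its end, in the units of the state.
- robot.get_state(): the state, without advancing time (a new reading comes with each control period).
- robot.grab_frame(name): name is "side" or "top" or "wrist"; returns a dict with "frame" (480x640x3 uint8, red, green, blue), "K" (3x3 intrinsics, pixels), "xyz" and "orientation" of the camera in the world; the wrist camera has in their place "mount" (4x4, takes a point from camera to tool coordinates, whose origin is the TCP and whose axes are the flange's). Camera axes: x right, y down, z forward; pixel columns grow to the right and rows downward; lengths in m; the calibration is good to about 2 mm. The wrist camera is an equidistant fisheye: a pixel r from the principal point sees the ray r / f radians off the axis. A picture is of the moment at which its call begins: read the wrist's pose just before it. There is no depth.
- robot.finish_job(): hands the job in; it is judged then, once.
Trained networks look in a picture, given as the dict that the camera call returned (one of the last four; its "shot" number tells which), for a name from the list of things; names that differ only in an ending like _2 or _b are one class to them, and where a whole thing is asked for, a point or a joint stands for the part that bears it (a point fixed in the world has none). Each returns a list of dicts, best first, with "conf" (0 to 1); they miss things now and then, are a little off and sometimes report something else, mostly with a low value. They report only what shows in the picture. A call takes as long as a camera call. They do not tell look-alikes from the thing itself.
- robot.regions_of(picture, thing): "region" (480x640 bool, what is visible of it) and "position" ([column, row] in pixels, amid what is visible of it).
- robot.landmark_of(picture, thing): "position" ([column, row] in pixels: a listed point, or the origin of a listed thing).
The state is a dict: "time": time; "joint_positions": joint angles; "joint_vel": joint speeds; "joint_torque": joint torques, N m; "tcp_pos": TCP position; "eef_rot": TCP orientation; "wrist_force": force on the tool from outside, world axes, zero at the start; "wrist_torque": the same for the moment, N m; "width": opening from 0.0 (shut) to 1.0 (fully open); "finger_force": force on a finger pad.
Only numpy, scipy, OpenCV 4.12 (cv2) and the standard library are available. Lean on these libraries where they do the work, as an engineer would, in place of code of your own. Each camera call takes 0.05 s, during which the arm holds its last target. There are 200 camera calls.

## Task

The pump control box is lying on its back on the bench. Swing its door open by the handle until it stands upright or further, then slide the loose terminal cover along its channel up to the end stop and press it down with the gripper until it sits level and flush in its opening. Leave the door open and do not disturb the other things on the bench or in the box.

Things in the scene. Friction and masses are not known exactly. Their poses are not given: they have to be found in the camera images.
- panel: The grey control box, 340 (x) x 250 (y) mm, rim 90 mm above the bench, fixed; origin under its centre, z up. Inside is a white deck 45 mm above the bench. The channel runs along x, its middle at y = +55 mm. On the deck breakers and a relay block up to 40 mm high stand at y = -40 to -100 mm. The door's hinge is on the -y side.
- door (a joint): Hinge angle of the door (rad): 0 = shut, lying level on the box's rim; 1.57 = upright; 1.9 = end of travel. It stays where it is left and needs about 7 N at the handle to swing. A grey steel sheet 342 x 252 x 6 mm, hinged along the box's -y side.
- door_handle (a point): Middle of the door's handle: a round steel bar 11 mm in diameter, 100 mm long, parallel to the hinge (own x axis), held 38 mm off the door's outer face by a leg at each end, 11 mm from the door's free edge. Axes turn with the door: z = out of the outer face.
- door_hinge (a point): Point on the hinge line (its x axis), 90 mm above the bench. With the door shut the handle's middle is 240 mm in +y and 44 mm in +z from it. Axes turn with the door.
- seat (a point): Centre of the cover's opening, at deck height; axes as the box's. A recess 103 (x) x 74 (y) mm, 6 mm deep. Grey ribs 8 mm high line the channel, 74 mm apart, from 170 mm before this point up to the end stop, a like rib whose face is 51.5 mm beyond it in +x. Two sprung side clips carry the cover about level with the deck until it is pressed down in its middle with 7 to 12 N.
- cover: Loose plain aluminium plate 100 (x) x 72 (y) x 6 mm, 0.12 kg, origin at the centre of its underside. At its -x end a ridge on top, 6 mm thick, 50 wide, 4 high, flush with the end face, to push against. It starts flat on the deck in the channel, short of the stop (+x end). Home: origin 6 mm below the seat, its top flush with the deck.
- coupling: Bystander: grey pipe coupling, 32 mm across, 28 mm high, standing on the deck in the box's near corner away from the hinge; origin under its centre
- terminal: Bystander: black terminal block 22 x 45 x 20 mm on the deck beyond the end stop; origin under its centre
- elbow: Bystander: grey pipe elbow, about 70 mm, on the bench to the right of the box
- tee: Bystander: grey pipe tee, 90 mm, on the bench to the right of the box
- screwdriver: Bystander: screwdriver lying on the bench to the right of the box
- carton: Bystander: small carton 90 x 120 x 50 mm on the bench to the left
- jar: Bystander: closed jar 60 mm across, 80 mm high, on the bench to the left
There are look-alikes about, which are no part of the job. What is meant by the cover is not purple, and is the larger of those in its own colour.

How it is judged (in metres and radians):
On the way, in this order (a step that is already met when the one before it is completed fails the run):
1. the door is swung open to about upright (1.35 rad or more) (value of joint door above 1.35 rad), for 0.2 s.
2. the gripper presses the cover home in its opening (contact force between the fingers and cover above 1 N and z of cover in the frame of seat below -0.0042 m), for 0.05 s.
At the end, for the whole second after the job is handed in: The door stands open at 1.35 rad or more; the cover lies at rest in its opening, within 4 mm of the seat's centre along and across, its underside at least 4.2 mm below the deck (6 mm is fully home), level with the deck within 0.025 rad (value of joint door above 1.35 rad and z of cover in the frame of seat below -0.0042 m and x of cover in the frame of seat between -0.004 and 0.004 m and y of cover in the frame of seat between -0.004 and 0.004 m and angle between the z axis of cover and the z axis of seat, either way round below 0.025 rad and linear speed of cover below 0.01 m/s); the robot touches nothing.
It fails at once if a bystander (coupling, terminal block, elbow, tee, screwdriver, carton or jar) is moved more than 25 mm (distance of any of coupling, terminal, elbow, tee, screwdriver, carton, jar from where it was at the start of the episode above 0.025 m).
It also fails if it takes over 53 s, if anything falls off the work surface, if the arm or the gripper's body presses on something with over 40 N, if the wrist force passes 120 N, or if a joint passes its speed limit or range.

## Working session

There is one attempt and no reset: what is moved stays moved. The work goes in short steps, Python scripts to look and compute and a tool call to move; the robot and the scene stay as the last step left them, time stands still between calls to the robot, and variables do not carry over. Pictures are saved under pics/ and viewed, at most 10 in all, crops included, and the job is handed in when it is done.

Besides the shell and the picture viewer there is one more tool, called after ">>>" in YAML: its name, and indented under it one key for each argument. step_arm: Moves the arm, as the interface text tells. Shifts and turns lie within -1 to 1; 1 stands for 25 mm of shift or 6 degrees of turn. Its arguments: {"type":"object","properties":{"targets":{"type":"array","items":{"type":"object","properties":{"jaw":{"type":"number"},"delta_pos":{"type":"array","items":{"type":"number","minimum":-1,"maximum":1}},"roll":{"type":"number","minimum":-1,"maximum":1}}}},"force":{"type":"number"}},"required":["targets"]}

```bash
mkdir -p pics; ls
python3 - <<'E'
from cell import robot
import cv2,numpy as np
s=robot.get_state();print(s['time'],s['tcp_pos'],np.round(s['eef_rot'],3),s['width'],s['wrist_force'])
for n in('side','top'):
    p=robot.grab_frame(n);print(n,p['K'],p['xyz'],np.round(p['orientation'],4))
    cv2.imwrite(f'pics/{n}0.png',p['frame'][:,:,::-1])
    for t in('panel','door_handle','door_hinge','seat','cover'):
        for r in robot.landmark_of(p,t)[:3]:print(t,np.round(r['position'],1),round(r['conf'],2))
E
```

```text
pics
0.0 [ 0.15441219 -0.60503241  0.24345644] [[ 0.969  0.247 -0.   ]
 [ 0.247 -0.969  0.002]
 [ 0.    -0.002 -1.   ]] 0.9940203918758972 [ 0.01598867 -0.77904027 -1.11199002]
side [[442.15389017   0.         321.17743269]
 [  0.         442.15389017 240.02103692]
 [  0.           0.           1.        ]] [0.01762061 0.73948439 0.62659033] [[-0.8174 -0.2996  0.492 ]
 [-0.576   0.4126 -0.7057]
 [ 0.0084 -0.8603 -0.5098]]
panel [328.3 264.1] 0.86
door_handle [300.6 211.3] 0.63
door_handle [309.  255.3] 0.43
door_hinge [354.7 214.3] 0.79
seat [289.3 245.3] 0.69
cover [308.4 252.7] 0.75
cover [333.9 344.5] 0.68
cover [267.1 309.7] 0.65
top [[528.21220771   0.         321.71544918]
 [  0.         528.21220771 239.25214904]
 [  0.           0.           1.        ]] [0.25034344 0.03728758 1.32393019] [[-0.0345 -0.9756  0.217 ]
 [-0.9994  0.0342 -0.005 ]
 [-0.0026 -0.217  -0.9762]]
panel [351.8 238.7] 0.69
door_handle [309.2 218.8] 0.74
door_hinge [402.7 228.4] 0.75
cover [262.2 243.8] 0.96
cover [259.5 311.9] 0.7
```

View pics/side0.png

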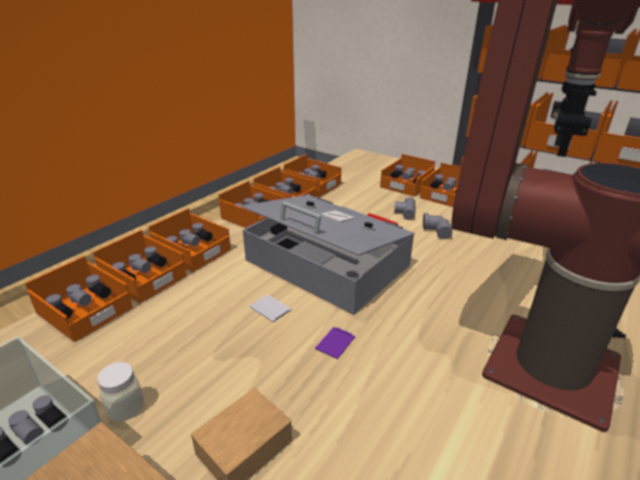

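View pics/top0.png

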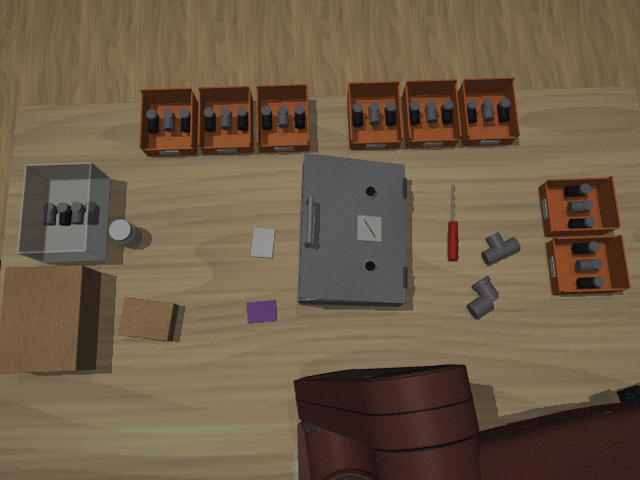

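The side view shows the door slightly ajar (handle about (300,211)), with the cover channel visible underneath. The silver plate at (270,307) and the purple one at (335,343) lie on the bench. The top view shows the door at (300–405, 154–305) and the handle bar at (310,222).

```bash
cat > h.py <<'E'
from cell import robot
import cv2,numpy as np
from scipy.optimize import least_squares,minimize
def proj(p,X):
    c=(np.atleast_2d(X)-p['xyz'])@np.asarray(p['orientation'])
    q=c@np.asarray(p['K']).T
    return q[:,:2]/q[:,2:]
def ray(p,uv,z):
    d=np.asarray(p['orientation'])@np.linalg.inv(p['K'])@np.array([uv[0],uv[1],1.])
    o=np.asarray(p['xyz']);return o+d*(z-o[2])/d[2]
def box(v,X):  # box -> world
    c,s=np.cos(v[2]),np.sin(v[2]);return np.atleast_2d(X)@np.array([[c,s,0],[-s,c,0],[0,0,1]])+[v[0],v[1],0]
def door(v,Y,hy=-.125): # Y in hinge frame (shut axes)
    c,s=np.cos(v[3]),np.sin(v[3]);Y=np.atleast_2d(Y)
    return box(v,np.c_[Y[:,0],hy+c*Y[:,1]-s*Y[:,2],.09+s*Y[:,1]+c*Y[:,2]])
def sheet():
    return np.array([[x,y,z] for x in(-.171,.171) for y in(-.001,.251) for z in(0,.006)])
E
python3 - <<'E'
from h import *
P=[robot.grab_frame(n) for n in('side','top')]
L=[]
M=[]
for p in P:
    M.append(robot.regions_of(p,'door_hinge')[0]['region'])
    for t in('panel','door_handle','door_hinge'):
        L.append((p,t,robot.landmark_of(p,t)[0]['position']))
def pt(v,t):
    return {'panel':box(v,[0,0,0]),'door_handle':door(v,[0,.24,.044]),'door_hinge':door(v,[0,0,0])}[t]
f=lambda v:np.concatenate([(proj(p,pt(v,t))[0]-u) for p,t,u in L])
r=least_squares(f,[.5,0,0,.3],loss='soft_l1');v=r.x
print(np.round(v,4),np.round(f(v).reshape(-1,2),1))
def iou(v,full=False):
    o=[]
    for p,m in zip(P,M):
        a=np.zeros((480*4,640*4),np.uint8)
        cv2.fillConvexPoly(a,cv2.convexHull((proj(p,door(v,sheet()))*4+1.5).round().astype(np.int32)),1)
        g=[(sx*.05,.24,z) for sx in(-1,1) for z in(.006,.044)]
        q=(proj(p,door(v,g))*4+1.5).round().astype(int)
        for i,j in((0,1),(2,3),(1,3)):cv2.line(a,tuple(map(int,q[i])),tuple(map(int,q[j])),1,24)
        a=cv2.resize(a.astype(np.float32),(640,480),interpolation=cv2.INTER_AREA)
        o.append(np.abs(a-m).sum()/m.sum())
    return o if full else sum(o)+1e-3*(f(v)**2).mean()
print(iou(v,1))
S=np.array([v]+[v+d for d in np.diag([.01,.01,.03,.05])])
r=minimize(iou,v,method='Nelder-Mead',options=dict(initial_simplex=S,maxiter=400));v=r.x
print(np.round(v,4),iou(v,1),np.round(f(v).reshape(-1,2),1))
print('handle',door(v,[[0,.24,.044],[-.05,.24,.044],[.05,.24,.044]]),'hinge',door(v,[0,0,0]))
np.save('v.npy',v)
for p in P:
    for t in('seat','cover'):
        for q in robot.landmark_of(p,t):
            w=ray(p,q['position'],.045);c,s=np.cos(v[2]),np.sin(v[2]);d=w[:2]-v[:2]
            print(t,q['conf'],w,'box',[c*d[0]+s*d[1],-s*d[0]+c*d[1]])
ov=[]
for p in P:
    im=p['frame'][:,:,::-1].copy()
    for q in proj(p,np.r_[door(v,sheet()),door(v,[[0,.24,.044],[-.05,.24,.044],[.05,.24,.044]]),box(v,[[x,y,.09] for x in(-.17,.17) for y in(-.125,.125)])]):cv2.circle(im,tuple(map(int,q.round())),1,(0,255,0),-1)
    u=proj(p,box(v,[0,0,.08]))[0].astype(int);ov.append(cv2.resize(im[u[1]-100:u[1]+100,u[0]-100:u[0]+100],(400,400)))
cv2.imwrite('pics/ov.png',np.hstack(ov))
E
```

```text
[ 0.5444 -0.039  -0.0379  0.2441] [[-2.1 -0.8]
 [ 1.  -0.2]
 [ 0.2 -2.3]
 [-2.5 -4. ]
 [-1.   0.5]
 [ 2.   1.7]]
[np.float64(0.051814474499277306), np.float64(0.03482631152521774)]
[ 0.5431 -0.041  -0.0588  0.2434] [np.float64(0.03883181912037993), np.float64(0.017520761596111)] [[-1.3 -1. ]
 [ 1.3 -0.6]
 [ 1.8 -2.2]
 [-1.7 -3.5]
 [-0.1  0.1]
 [ 2.9  3.2]]
handle [[0.54883846 0.05618889 0.19054602]
 [0.49892502 0.05912969 0.19054602]
 [0.5987519  0.05324809 0.19054602]] hinge [[ 0.53576245 -0.16574695  0.09      ]]
seat 0.77 [ 0.63268849 -0.01245586  0.045     ] box [np.float64(0.08774228471266086), np.float64(0.033726514850549824)]
cover 0.79 [0.56706642 0.00648156 0.045     ] box [np.float64(0.021119984476263613), np.float64(0.048771526794481754)]
cover 0.74 [0.34190575 0.23433834 0.045     ] box [np.float64(-0.21705250855385336), np.float64(0.2629908128791478)]
cover 0.57 [0.51195728 0.22041276 0.045     ] box [np.float64(-0.04647631367319009), np.float64(0.25909107872569526)]
cover 0.9 [0.36627959 0.18566197 0.045     ] box [np.float64(-0.1898579142311126), np.float64(0.2158322752722352)]
cover 0.72 [0.53545347 0.18858257 0.045     ] box [np.float64(-0.02114868035454213), np.float64(0.22869794176110544)]
```

View pics/ov.png

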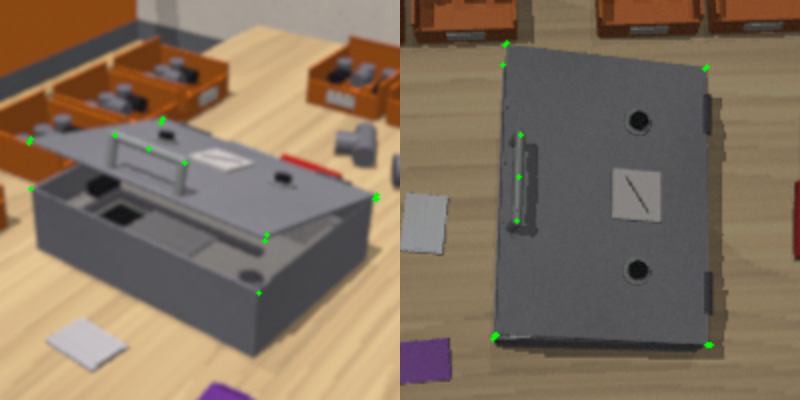

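The fit overlays the door corners and handle well: door at 0.243 rad, handle at (0.549, 0.056, 0.190). Next I move the gripper above the handle.

>>> step_arm:
  targets:
    - {"delta_pos": [0,0,-0.5],"roll": 0.98,"jaw": 0.45}
    - {"delta_pos": [0,0,-0.5],"roll": 0.98,"jaw": 0.45}
    - {"delta_pos": [0,0,-0.5],"roll": 0.98,"jaw": 0.45}
    - {"delta_pos": [0.5,-1,0],"jaw": 0.45}
    - {"delta_pos": [0.5,-1,0],"jaw": 0.45}
    - {"delta_pos": [0.5,-1,0],"jaw": 0.45}
    - {"delta_pos": [0.5,-1,0],"jaw": 0.45}
    - {"delta_pos": [0.5,-1,0],"jaw": 0.45}
  force: 20

```text
invalid input at $.targets[3]: expected keys jaw, delta_pos, roll
```

>>> step_arm:
  targets:
    - {"delta_pos": [0.5,-1,0],"jaw": 0.45}
    - {"delta_pos": [0.5,-1,0],"jaw": 0.45}
    - {"delta_pos": [0.5,-1,0],"jaw": 0.45}
    - {"delta_pos": [0.5,-1,0],"jaw": 0.45}
    - {"delta_pos": [0.5,-1,0],"jaw": 0.45}
    - {"delta_pos": [0.5,-1,0],"jaw": 0.45}
    - {"delta_pos": [0.5,-1,0],"jaw": 0.45}
    - {"delta_pos": [0.5,-1,0],"jaw": 0.45}

```text
invalid input at $.targets[0]: expected keys jaw, delta_pos, roll
```

>>> step_arm:
  targets:
    - {"delta_pos": [0.5,-1,0],"jaw": 0.45}
    - {"delta_pos": [0.5,-1,0],"jaw": 0.45}
    - {"delta_pos": [0.5,-1,0],"jaw": 0.45}
    - {"delta_pos": [0.5,-1,0],"jaw": 0.45}
    - {"delta_pos": [0.5,-1,0],"jaw": 0.45}
    - {"delta_pos": [0.5,-1,0],"jaw": 0.45}
    - {"delta_pos": [0.5,-1,0],"jaw": 0.45}
    - {"delta_pos": [0.5,-1,0],"jaw": 0.45}

```text
invalid input at $.targets[0]: expected keys jaw, delta_pos, roll
```

```bash
cat > st.py <<'E'
from h import *
def st(target=None):
    s=robot.get_state();R=np.array(s['eef_rot'])
    print('t',round(s['time'],2),'tcp',np.round(s['tcp_pos'],4),'yaw',round(np.degrees(np.arctan2(R[1,0],R[0,0])),2),'w',round(s['width'],3),'F',np.round(s['wrist_force'],1),'ff',s['finger_force'])
    if target is not None:print('units',np.round(R.T@(np.array(target)-s['tcp_pos'])/.025,2))
    return s
E
python3 - <<'E'
from st import *
v=np.load('v.npy');print(np.degrees(v[2]))
st(door(v,[0,.24,.044])[0]+[0,0,.003])
E
```

```text
-3.3718523384106094
t 1.3 tcp [ 0.1545 -0.6056  0.2445] yaw 14.31 w 0.997 F [-0.9 -0.5 -0.1] ff 0.0
units [ 21.83 -21.75   2.04]
```

>>> step_arm:
  targets:
    - {"delta_pos": [0,0,-0.5],"roll": 0.98,"jaw": 0.45}
    - {"delta_pos": [0,0,-0.5],"roll": 0.98,"jaw": 0.45}
    - {"delta_pos": [0,0,-0.5],"roll": 0.98,"jaw": 0.45}
    - {"delta_pos": [0.5,-1,0],"jaw": 0.45,"roll": 0}
    - {"delta_pos": [0.5,-1,0],"jaw": 0.45,"roll": 0}
    - {"delta_pos": [0.5,-1,0],"jaw": 0.45,"roll": 0}
    - {"delta_pos": [0.5,-1,0],"jaw": 0.45,"roll": 0}
    - {"delta_pos": [0.5,-1,0],"jaw": 0.45,"roll": 0}
  force: 20

```text
time: 2.1
tcp_pos: [0.2246, -0.4834, 0.2821]
eef_rot: [[0.998, -0.058, 0.0], [-0.058, -0.998, -0.0], [0.0, 0.0, -1.0]]
wrist_force: [-0.3, 1.0, -0.6]
width: 0.46
finger_force: 0.0
```

>>> step_arm:
  targets:
    - {"delta_pos": [0.5,-1,0],"jaw": 0.45,"roll": 0}
    - {"delta_pos": [0.5,-1,0],"jaw": 0.45,"roll": 0}
    - {"delta_pos": [0.5,-1,0],"jaw": 0.45,"roll": 0}
    - {"delta_pos": [0.5,-1,0],"jaw": 0.45,"roll": 0}
    - {"delta_pos": [0.5,-1,0],"jaw": 0.45,"roll": 0}
    - {"delta_pos": [0.5,-1,0],"jaw": 0.45,"roll": 0}
    - {"delta_pos": [0.5,-1,0],"jaw": 0.45,"roll": 0}
    - {"delta_pos": [0.5,-1,0],"jaw": 0.45,"roll": 0}

```text
time: 2.9
tcp_pos: [0.336, -0.2896, 0.2823]
eef_rot: [[0.998, -0.058, 0.0], [-0.058, -0.998, -0.0], [0.0, 0.0, -1.0]]
wrist_force: [0.5, -0.5, -0.3]
width: 0.451
finger_force: 0.0
```

>>> step_arm:
  targets:
    - {"delta_pos": [0.5,-1,0],"jaw": 0.45,"roll": 0}
    - {"delta_pos": [0.5,-1,0],"jaw": 0.45,"roll": 0}
    - {"delta_pos": [0.5,-1,0],"jaw": 0.45,"roll": 0}
    - {"delta_pos": [0.5,-1,0],"jaw": 0.45,"roll": 0}
    - {"delta_pos": [0.5,-1,0],"jaw": 0.45,"roll": 0}
    - {"delta_pos": [0.5,-1,0],"jaw": 0.45,"roll": 0}
    - {"delta_pos": [0.5,-1,0],"jaw": 0.45,"roll": 0}
    - {"delta_pos": [0.5,-1,0],"jaw": 0.45,"roll": 0}

```text
time: 3.7
tcp_pos: [0.4475, -0.0957, 0.2823]
eef_rot: [[0.998, -0.058, 0.001], [-0.058, -0.998, -0.0], [0.001, 0.0, -1.0]]
wrist_force: [0.7, -1.1, 0.5]
width: 0.448
finger_force: 0.0
```

Run:
```python
from st import *
v=np.load('v.npy')
st(door(v,[0,.24,.044])[0]+[0,0,.003])
```

```text
t 3.7 tcp [ 0.4475 -0.0957  0.2823] yaw -3.33 w 0.448 F [ 0.7 -1.1  0.5] ff 0.0
units [ 3.69 -6.3   3.55]
```

>>> step_arm:
  targets:
    - {"delta_pos": [0.53,-0.9,0],"jaw": 0.45,"roll": 0}
    - {"delta_pos": [0.53,-0.9,0],"jaw": 0.45,"roll": 0}
    - {"delta_pos": [0.53,-0.9,0],"jaw": 0.45,"roll": 0}
    - {"delta_pos": [0.53,-0.9,0],"jaw": 0.45,"roll": 0}
    - {"delta_pos": [0.53,-0.9,0],"jaw": 0.45,"roll": 0}
    - {"delta_pos": [0.53,-0.9,0],"jaw": 0.45,"roll": 0}
    - {"delta_pos": [0.53,-0.9,0],"jaw": 0.45,"roll": 0}
    - {"delta_pos": [0,0,0],"jaw": 0.45,"roll": 0}

```text
time: 4.5
tcp_pos: [0.5497, 0.0573, 0.2819]
eef_rot: [[0.998, -0.055, 0.0], [-0.055, -0.998, 0.001], [0.0, -0.001, -1.0]]
wrist_force: [-0.4, -0.6, 0.0]
width: 0.448
finger_force: 0.0
```

>>> step_arm:
  targets:
    - {"delta_pos": [0,0,0.9],"jaw": 0.45,"roll": 0}
    - {"delta_pos": [0,0,0.9],"jaw": 0.45,"roll": 0}
    - {"delta_pos": [0,0,0.9],"jaw": 0.45,"roll": 0}
    - {"delta_pos": [0,0,0.8],"jaw": 0.45,"roll": 0}
    - {"delta_pos": [0,0,0],"jaw": 0.45,"roll": 0}
    - {"delta_pos": [0,0,0],"jaw": 0.1,"roll": 0}
    - {"delta_pos": [0,0,0],"jaw": 0.1,"roll": 0}
    - {"delta_pos": [0,0,0],"jaw": 0.1,"roll": 0}
  force: 20

```text
time: 5.3
tcp_pos: [0.5497, 0.0549, 0.1962]
eef_rot: [[0.998, -0.058, 0.003], [-0.058, -0.998, -0.0], [0.003, 0.0, -1.0]]
wrist_force: [0.2, 0.2, 0.2]
width: 0.261
finger_force: 0.0
```

Run:
```python
from st import *
v=np.load('v.npy')
s=st(door(v,[0,.24,.044])[0]+[0,0,.003])
# arc steps in tool units from fitted angle
R=np.array(s['eef_rot']);th=np.linspace(v[3],1.62,25)
H=np.array([door([*v[:3],t],[0,.24,.044])[0] for t in th])
print(np.round(np.diff(H,axis=0)@R/.025,2)[:,1:].tolist())
```

```text
t 5.3 tcp [0.5497 0.0549 0.1962] yaw -3.34 w 0.261 F [0.2 0.2 0.2] ff 0.0
units [-0.04 -0.05  0.11]
[[0.25, -0.5], [0.27, -0.49], [0.3, -0.47], [0.33, -0.45], [0.35, -0.43], [0.38, -0.41], [0.4, -0.39], [0.42, -0.37], [0.44, -0.34], [0.46, -0.32], [0.48, -0.29], [0.49, -0.26], [0.51, -0.23], [0.52, -0.2], [0.53, -0.17], [0.54, -0.14], [0.55, -0.11], [0.55, -0.08], [0.56, -0.05], [0.56, -0.02], [0.56, 0.02], [0.56, 0.05], [0.55, 0.08], [0.55, 0.11]]
```

>>> step_arm:
  targets:
    - {"delta_pos": [0,0,0.05],"jaw": 0.05,"roll": 0}
    - {"delta_pos": [0,0,0.05],"jaw": 0.05,"roll": 0}
    - {"delta_pos": [0,0,0],"jaw": 0.05,"roll": 0}
    - {"delta_pos": [0,0,0],"jaw": 0.05,"roll": 0}
    - {"delta_pos": [0,0.25,-0.5],"jaw": 0.05,"roll": 0}
    - {"delta_pos": [0,0.27,-0.49],"jaw": 0.05,"roll": 0}
    - {"delta_pos": [0,0.3,-0.47],"jaw": 0.05,"roll": 0}
    - {"delta_pos": [0,0.33,-0.45],"jaw": 0.05,"roll": 0}
  force: 20

```text
time: 6.1
tcp_pos: [0.5476, 0.0283, 0.24]
eef_rot: [[0.998, -0.057, 0.001], [-0.057, -0.998, 0.004], [0.001, -0.004, -1.0]]
wrist_force: [5.6, 7.1, -1.1]
width: 0.115
finger_force: 20.0
```

>>> step_arm:
  targets:
    - {"delta_pos": [0,0.35,-0.43],"jaw": 0.05,"roll": 0}
    - {"delta_pos": [0,0.38,-0.41],"jaw": 0.05,"roll": 0}
    - {"delta_pos": [0,0.4,-0.39],"jaw": 0.05,"roll": 0}
    - {"delta_pos": [0,0.42,-0.37],"jaw": 0.05,"roll": 0}
    - {"delta_pos": [0,0.44,-0.34],"jaw": 0.05,"roll": 0}
    - {"delta_pos": [0,0.46,-0.32],"jaw": 0.05,"roll": 0}
    - {"delta_pos": [0,0.48,-0.29],"jaw": 0.05,"roll": 0}
    - {"delta_pos": [0,0.49,-0.26],"jaw": 0.05,"roll": 0}

```text
time: 6.9
tcp_pos: [0.5426, -0.0554, 0.3131]
eef_rot: [[0.998, -0.055, 0.003], [-0.055, -0.998, 0.007], [0.003, -0.007, -1.0]]
wrist_force: [-0.9, 11.0, 10.9]
width: 0.114
finger_force: 20.0
```

>>> step_arm:
  targets:
    - {"delta_pos": [0,0.51,-0.23],"jaw": 0.05,"roll": 0}
    - {"delta_pos": [0,0.52,-0.2],"jaw": 0.05,"roll": 0}
    - {"delta_pos": [0,0.53,-0.17],"jaw": 0.05,"roll": 0}
    - {"delta_pos": [0,0.54,-0.14],"jaw": 0.05,"roll": 0}
    - {"delta_pos": [0,0.55,-0.11],"jaw": 0.05,"roll": 0}
    - {"delta_pos": [0,0.55,-0.08],"jaw": 0.05,"roll": 0}
    - {"delta_pos": [0,0.56,-0.05],"jaw": 0.05,"roll": 0}
    - {"delta_pos": [0,0.56,-0.02],"jaw": 0.05,"roll": 0}

```text
time: 7.7
tcp_pos: [0.5359, -0.166, 0.3382]
eef_rot: [[0.998, -0.057, 0.002], [-0.057, -0.998, 0.001], [0.002, -0.001, -1.0]]
wrist_force: [-3.3, 4.8, 11.3]
width: 0.116
finger_force: 20.0
```

>>> step_arm:
  targets:
    - {"delta_pos": [0,0.56,0.02],"jaw": 0.05,"roll": 0}
    - {"delta_pos": [0,0.56,0.05],"jaw": 0.05,"roll": 0}
    - {"delta_pos": [0,0.55,0.08],"jaw": 0.05,"roll": 0}
    - {"delta_pos": [0,0.55,0.11],"jaw": 0.05,"roll": 0}
    - {"delta_pos": [0,0,0],"jaw": 0.05,"roll": 0}
    - {"delta_pos": [0,0,0],"jaw": 0.4,"roll": 0}
    - {"delta_pos": [0,0,0],"jaw": 0.4,"roll": 0}
    - {"delta_pos": [0,0,0],"jaw": 0.4,"roll": 0}

```text
time: 8.5
tcp_pos: [0.5324, -0.2216, 0.3279]
eef_rot: [[0.998, -0.058, -0.001], [-0.058, -0.998, 0.001], [-0.001, -0.001, -1.0]]
wrist_force: [-0.2, 0.1, 0.5]
width: 0.308
finger_force: 0.0
```

>>> step_arm:
  targets:
    - {"delta_pos": [0,0,-0.5],"jaw": 0.4,"roll": 0}
    - {"delta_pos": [0,0,-1],"jaw": 0.4,"roll": 0}
    - {"delta_pos": [0,0,-1],"jaw": 0.4,"roll": 0}
    - {"delta_pos": [0,-0.5,-0.5],"jaw": 0.2,"roll": 0}
    - {"delta_pos": [0,-1,0],"jaw": 0,"roll": 0}
    - {"delta_pos": [0,-1,0],"jaw": 0,"roll": 0}
    - {"delta_pos": [0,-1,0],"jaw": 0,"roll": 0}
    - {"delta_pos": [0,-1,0],"jaw": 0,"roll": 0}

```text
time: 9.3
tcp_pos: [0.539, -0.1078, 0.4036]
eef_rot: [[0.998, -0.058, -0.0], [-0.058, -0.998, 0.001], [-0.0, -0.001, -1.0]]
wrist_force: [0.0, 1.1, 0.7]
width: 0.048
finger_force: 0.0
```

Run:
```python
from st import *
v=np.load('v.npy');st()
for n in('top','side'):
    p=robot.grab_frame(n);im=p['frame'][:,:,::-1]
    u=proj(p,box(v,[0,0,.08]))[0].astype(int);h=110
    cv2.imwrite(f'pics/{n}1.png',cv2.resize(im[u[1]-h:u[1]+h,u[0]-h:u[0]+h],(600,600),interpolation=cv2.INTER_CUBIC));print(n,u-h,2*h/600)
    for t in('seat','cover','terminal','coupling','door_handle'):
        for q in robot.landmark_of(p,t):
            w=ray(p,q['position'],.045);c,s=np.cos(v[2]),np.sin(v[2]);d=w[:2]-v[:2]
            print(t,round(q['conf'],2),np.round(q['position'],1),'box',np.round([c*d[0]+s*d[1],-s*d[0]+c*d[1]],4))
```

```text
t 9.3 tcp [ 0.539  -0.1078  0.4036] yaw -3.3 w 0.048 F [0.  1.1 0.7] ff 0.0
top [241 121] 0.36666666666666664
seat 0.58 [328.2 206.2] box [0.0728 0.0569]
cover 0.9 [259.3 308.6] box [-0.1875  0.2174]
cover 0.8 [262.9 241. ] box [-0.0206  0.2168]
cover 0.36 [129.2 236.3] box [-0.0166  0.5498]
cover 0.28 [495.2 251.6] box [-0.0337 -0.3572]
terminal 0.56 [345.5 176.6] box [0.1522 0.0145]
coupling 0.66 [313.8 287.8] box [-0.134   0.0874]
door_handle 0.44 [329.8 230.1] box [0.0111 0.0516]
side [217 126] 0.36666666666666664
seat 0.72 [326.  263.5] box [-0.0396  0.0556]
seat 0.7 [293.  246.2] box [0.0731 0.0464]
seat 0.57 [277.9 230.9] box [0.1563 0.0134]
seat 0.44 [352.2 284.5] box [-0.1358  0.0847]
cover 0.96 [333.9 342.5] box [-0.2134  0.2543]
cover 0.68 [267.1 311.6] box [-0.0552  0.2691]
cover 0.67 [308.1 251.6] box [0.0272 0.0419]
terminal 0.64 [290.3 245.5] box [0.0806 0.0482]
terminal 0.61 [277.3 230.4] box [0.1594 0.0125]
coupling 0.38 [350.8 283.8] box [-0.1319  0.0846]
door_handle 0.6 [374.1 120.4] box [ 0.5388 -1.0568]
```

View pics/top1.png

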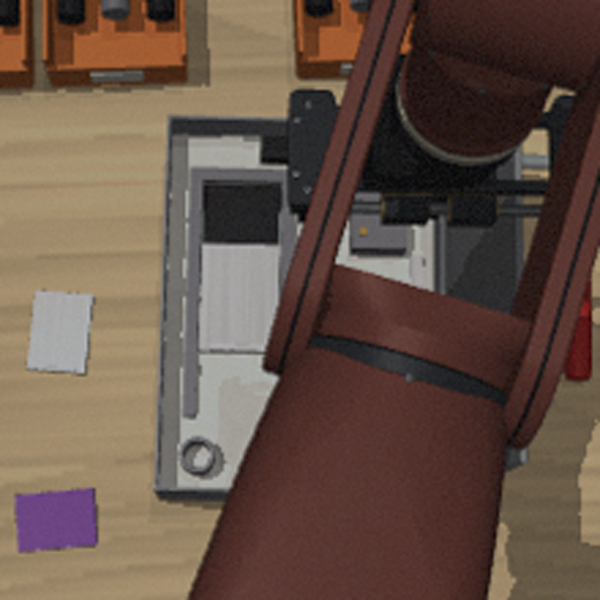

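View pics/side1.png

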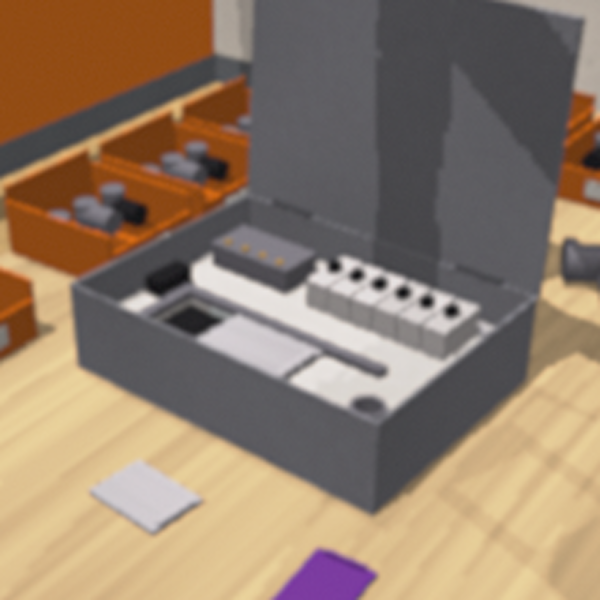

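The top view shows the cover's silver plate (crop (240,297); +x edge y≈243, -x end y≈352) partly over the dark opening, which begins at y≈181. The side view shows the door upright, with ribs and coupling clear.

Run:
```python
from st import *
v=np.load('v.npy');p=robot.grab_frame('top');c,s=np.cos(v[2]),np.sin(v[2])
def b(x,y,z):
    w=ray(p,(241+x*.36667-.3,121+y*.36667-.3),z);d=w[:2]-v[:2];return np.round([c*d[0]+s*d[1],-s*d[0]+c*d[1]],4)
print('stop base',b(243,182,.045),'cover +x',b(243,243,.051),'cover -x top',b(240,349,.055),'bottom',b(240,353,.045))
print('rib L inner top',b(201,290,.053),'L',b(203,210,.045),'R',b(282,210,.045),'cov L',b(201,300,.051),'cov R',b(279,300,.051))
for x in(.06,.075,.09):print(proj(p,box(v,[x,.055,.045]))[0])
for n in('top','side'):
    p=robot.grab_frame(n)
    q=[k for k in robot.regions_of(p,'cover')]
    for k in q:
        ys,xs=np.where(k['region']);print(n,round(k['conf'],2),xs.min(),xs.max(),ys.min(),ys.max(),len(xs))
print('handle time',robot.get_state()['time'])
```

```text
stop base [0.1223 0.0539] cover +x [0.0618 0.0527] cover -x top [-0.0382  0.0534] bottom [-0.0398  0.0532]
rib L inner top [0.0161 0.0899] L [0.0943 0.0904] R [0.096  0.0173] cov L [0.0072 0.0897] cov R [0.0089 0.0189]
[328.84829919 211.13109448]
[328.97590376 205.38212321]
[329.10288515 199.6612283 ]
top 0.92 315 342 211 250 1027
top 0.78 247 276 300 322 591
top 0.76 251 274 228 257 616
top 0.23 404 441 178 292 919
side 0.94 316 354 328 359 776
side 0.87 252 288 296 321 555
side 0.7 292 334 242 264 511
handle time 10.15
```

```bash
cat >> st.py <<'E'
V=np.load('v.npy')
def bx(s):
    d=np.array(s['tcp_pos'])-[V[0],V[1],0];c,q=np.cos(V[2]),np.sin(V[2]);return np.round([c*d[0]+q*d[1],-q*d[0]+c*d[1],d[2]],4)
E
python3 - <<'E'
from st import *
s=st(box(V,[-.065,.054,.14])[0]);print(bx(s))
E
```

```text
t 10.15 tcp [ 0.5392 -0.11    0.4035] yaw -3.34 w 0.009 F [-0.4 -0.4  0.7] ff 0.0
units [-2.6  -4.93 10.54]
[ 1.000e-04 -6.910e-02  4.035e-01]
```

>>> step_arm:
  targets:
    - {"delta_pos": [-0.43,-1,0],"jaw": 0.2,"roll": 0}
    - {"delta_pos": [-0.43,-1,0],"jaw": 0.2,"roll": 0}
    - {"delta_pos": [-0.43,-1,0],"jaw": 0.2,"roll": 0}
    - {"delta_pos": [-0.43,-1,0.5],"jaw": 0.2,"roll": 0}
    - {"delta_pos": [-0.43,-0.93,1],"jaw": 0.2,"roll": 0}
    - {"delta_pos": [-0.43,0,1],"jaw": 0.2,"roll": 0}
    - {"delta_pos": [0,0,1],"jaw": 0.2,"roll": 0}
    - {"delta_pos": [0,0,1],"jaw": 0.2,"roll": 0}

```text
time: 10.95
tcp_pos: [0.4817, 0.0173, 0.2904]
eef_rot: [[0.998, -0.057, 0.001], [-0.057, -0.998, -0.0], [0.001, 0.0, -1.0]]
wrist_force: [0.0, 0.4, -0.6]
width: 0.198
finger_force: 0.0
```

>>> step_arm:
  targets:
    - {"delta_pos": [0,0,1],"jaw": 0.2,"roll": 0}
    - {"delta_pos": [0,0,1],"jaw": 0.2,"roll": 0}
    - {"delta_pos": [0,0,1],"jaw": 0.2,"roll": 0}
    - {"delta_pos": [0,0,1],"jaw": 0.2,"roll": 0}
    - {"delta_pos": [0,0,1],"jaw": 0.2,"roll": 0}
    - {"delta_pos": [0,0,1],"jaw": 0.2,"roll": 0}
    - {"delta_pos": [0,0,0],"jaw": 0.2,"roll": 0}
    - {"delta_pos": [0,0,0],"jaw": 0.2,"roll": 0}

```text
time: 11.75
tcp_pos: [0.4818, 0.017, 0.1413]
eef_rot: [[0.998, -0.058, -0.001], [-0.058, -0.998, 0.0], [-0.001, -0.0, -1.0]]
wrist_force: [-0.2, 0.2, 0.6]
width: 0.195
finger_force: 0.0
```

Run:
```python
from st import *
s=st(box(V,[-.065,.054,.07])[0]);print(bx(s))
p=robot.grab_frame('wrist');cv2.imwrite('pics/w1.png',p['frame'][:,:,::-1])
```

```text
t 11.75 tcp [0.4818 0.017  0.1413] yaw -3.33 w 0.195 F [-0.2  0.2  0.6] ff 0.0
units [-0.01  0.01  2.85]
[-0.0646  0.0542  0.1413]
```

View pics/w1.png

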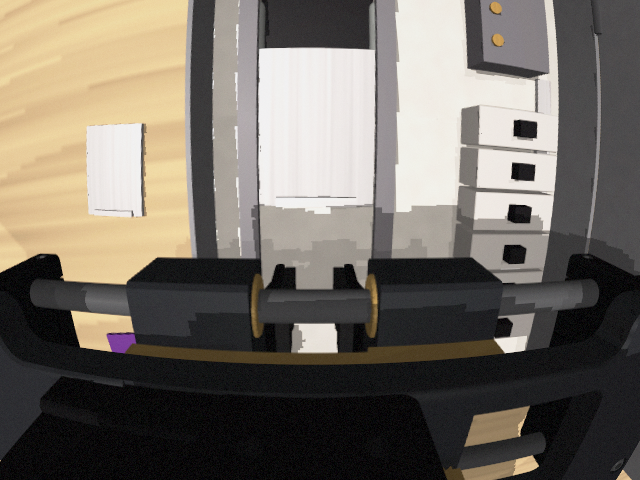

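The wrist view shows the cover (x 258–375, y 48–205) in the channel ahead of the fingers, which are centred at column 316.

>>> step_arm:
  targets:
    - {"delta_pos": [0,0,0.9],"jaw": 0.2,"roll": 0}
    - {"delta_pos": [0,0,0.9],"jaw": 0.2,"roll": 0}
    - {"delta_pos": [0,0,0.6],"jaw": 0.2,"roll": 0}
    - {"delta_pos": [0,0,0.3],"jaw": 0.2,"roll": 0}
    - {"delta_pos": [0,0,0.15],"jaw": 0.2,"roll": 0}
    - {"delta_pos": [0,0,0],"jaw": 0.2,"roll": 0}
    - {"delta_pos": [0.3,0,0],"jaw": 0.2,"roll": 0}
    - {"delta_pos": [0.3,0,0],"jaw": 0.2,"roll": 0}

```text
time: 12.6
tcp_pos: [0.4983, 0.0159, 0.0709]
eef_rot: [[0.998, -0.058, 0.002], [-0.058, -0.998, -0.0], [0.002, 0.0, -1.0]]
wrist_force: [1.1, 0.7, -0.8]
width: 0.202
finger_force: 0.1
```

>>> step_arm:
  targets:
    - {"delta_pos": [0.3,0,0],"jaw": 0.2,"roll": 0}
    - {"delta_pos": [0.3,0,0],"jaw": 0.2,"roll": 0}
    - {"delta_pos": [0.3,0,0],"jaw": 0.2,"roll": 0}
    - {"delta_pos": [0.3,0,0],"jaw": 0.2,"roll": 0}
    - {"delta_pos": [0.3,0,0],"jaw": 0.2,"roll": 0}
    - {"delta_pos": [0.3,0,0],"jaw": 0.2,"roll": 0}
    - {"delta_pos": [0.3,0,0],"jaw": 0.2,"roll": 0}
    - {"delta_pos": [0,0,0],"jaw": 0.2,"roll": 0}

```text
time: 13.4
tcp_pos: [0.5506, 0.0129, 0.07]
eef_rot: [[0.998, -0.058, 0.001], [-0.058, -0.998, -0.0], [0.001, 0.0, -1.0]]
wrist_force: [-0.6, -0.5, -0.5]
width: 0.196
finger_force: 0.0
```

Run:
```python
from st import *
s=st(box(V,[.0128,.054,.07])[0]);print(bx(s))
```

```text
t 13.4 tcp [0.5506 0.0129 0.07  ] yaw -3.33 w 0.196 F [-0.6 -0.5 -0.5] ff 0.0
units [ 0.34  0.01 -0.  ]
[0.0043 0.0542 0.07  ]
```

>>> step_arm:
  targets:
    - {"delta_pos": [0.1,0,0],"jaw": 0.2,"roll": 0}
    - {"delta_pos": [0.05,0,0],"jaw": 0.2,"roll": 0}
    - {"delta_pos": [0.04,0,0],"jaw": 0.2,"roll": 0}
    - {"delta_pos": [0.04,0,0],"jaw": 0.2,"roll": 0}
    - {"delta_pos": [0.04,0,0],"jaw": 0.2,"roll": 0}
    - {"delta_pos": [0.04,0,0],"jaw": 0.2,"roll": 0}
    - {"delta_pos": [0.03,0,0],"jaw": 0.2,"roll": 0}
    - {"delta_pos": [0,0,0],"jaw": 0.2,"roll": 0}

```text
time: 14.2
tcp_pos: [0.5579, 0.0125, 0.0698]
eef_rot: [[0.998, -0.058, 0.0], [-0.058, -0.998, 0.0], [0.0, -0.0, -1.0]]
wrist_force: [0.0, 0.6, -0.4]
width: 0.198
finger_force: 0.1
```

>>> step_arm:
  targets:
    - {"delta_pos": [0.02,0,0],"jaw": 0.2,"roll": 0}
    - {"delta_pos": [0.02,0,0],"jaw": 0.2,"roll": 0}
    - {"delta_pos": [0.02,0,0],"jaw": 0.2,"roll": 0}
    - {"delta_pos": [0.02,0,0],"jaw": 0.2,"roll": 0}
    - {"delta_pos": [0,0,0],"jaw": 0.2,"roll": 0}
    - {"delta_pos": [0,0,0],"jaw": 0.2,"roll": 0}
    - {"delta_pos": [0,0,0],"jaw": 0.2,"roll": 0}
    - {"delta_pos": [0,0,0],"jaw": 0.2,"roll": 0}

```text
time: 15.0
tcp_pos: [0.5581, 0.0126, 0.0692]
eef_rot: [[0.998, -0.058, -0.004], [-0.058, -0.998, 0.0], [-0.004, -0.0, -1.0]]
wrist_force: [-6.6, -0.2, 3.4]
width: 0.198
finger_force: 3.3
```

Run:
```python
from st import *
s=st();print(bx(s))
p=robot.grab_frame('side')
for t in ('cover','seat'):print([(np.round(q['position'],1),round(q['conf'],2)) for q in robot.landmark_of(p,t)])
print(proj(p,box(V,[.0708,.055,.045])))
u=proj(p,box(V,[.05,.055,.05]))[0].astype(int)
cv2.imwrite('pics/s2.png',cv2.resize(p['frame'][u[1]-50:u[1]+50,u[0]-60:u[0]+60,::-1],(720,600),interpolation=cv2.INTER_CUBIC))
```

```text
t 15.0 tcp [0.5581 0.0126 0.0692] yaw -3.32 w 0.198 F [-6.6 -0.2  3.4] ff 3.318715877830982
[0.0119 0.0543 0.0692]
[(array([270.5, 310.6]), 0.86), (array([334.5, 347.7]), 0.76), (array([290.4, 248.3]), 0.53)]
[(array([291.1, 246.6]), 0.73)]
[[291.38156282 247.88914181]]
```

View pics/s2.png

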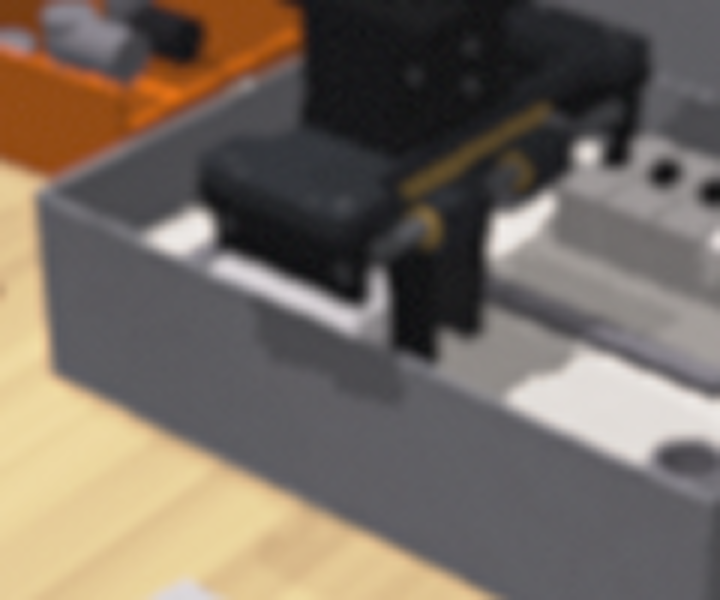

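The side view shows the fingers behind the cover, which is against the stop (−6.6 N at the expected place). Now I lift, move over the middle and press.

>>> step_arm:
  targets:
    - {"delta_pos": [-0.25,0,0],"jaw": 0,"roll": 0}
    - {"delta_pos": [0,0,-0.4],"jaw": 0,"roll": 0}
    - {"delta_pos": [0,0,-0.4],"jaw": 0,"roll": 0}
    - {"delta_pos": [0.63,0,0],"jaw": 0,"roll": 0}
    - {"delta_pos": [0.63,0,0],"jaw": 0,"roll": 0}
    - {"delta_pos": [0.63,0,0],"jaw": 0,"roll": 0}
    - {"delta_pos": [0.63,0,0],"jaw": 0,"roll": 0}
    - {"delta_pos": [0,0,0],"jaw": 0,"roll": 0}

```text
time: 15.95
tcp_pos: [0.6193, 0.0088, 0.0918]
eef_rot: [[0.998, -0.058, 0.004], [-0.058, -0.998, -0.0], [0.004, 0.0, -1.0]]
wrist_force: [0.1, -0.6, 0.8]
width: 0.004
finger_force: 0.0
```

Run:
```python
from st import *
s=st(box(V,[.07,.055,.073])[0]);print(bx(s))
```

```text
t 15.95 tcp [0.6193 0.0088 0.0918] yaw -3.34 w 0.004 F [ 0.1 -0.6  0.8] ff 0.0
units [-0.13 -0.04  0.75]
[0.0731 0.0541 0.0918]
```

>>> step_arm:
  targets:
    - {"delta_pos": [-0.12,-0.03,0.3],"jaw": 0,"roll": 0}
    - {"delta_pos": [0,0,0.3],"jaw": 0,"roll": 0}
    - {"delta_pos": [0,0,0.1],"jaw": 0,"roll": 0}
    - {"delta_pos": [0,0,0.08],"jaw": 0,"roll": 0}
    - {"delta_pos": [0,0,0.08],"jaw": 0,"roll": 0}
    - {"delta_pos": [0,0,0.08],"jaw": 0,"roll": 0}
    - {"delta_pos": [0,0,0.08],"jaw": 0,"roll": 0}
    - {"delta_pos": [0,0,0],"jaw": 0,"roll": 0}

```text
time: 16.75
tcp_pos: [0.613, 0.0099, 0.0673]
eef_rot: [[0.998, -0.058, -0.002], [-0.058, -0.998, -0.0], [-0.002, 0.001, -1.0]]
wrist_force: [-12.9, -0.8, 22.1]
width: 0.008
finger_force: 11.3
```

>>> step_arm:
  targets:
    - {"delta_pos": [0,0,0.05],"jaw": 0,"roll": 0}
    - {"delta_pos": [0,0,0],"jaw": 0,"roll": 0}
    - {"delta_pos": [0,0,-0.2],"jaw": 0,"roll": 0}
    - {"delta_pos": [0,0,-0.4],"jaw": 0,"roll": 0}
    - {"delta_pos": [0,0,-1],"jaw": 0,"roll": 0}
    - {"delta_pos": [0,0,-1],"jaw": 0,"roll": 0}
    - {"delta_pos": [-0.5,0,-1],"jaw": 0,"roll": 0}
    - {"delta_pos": [-1,0,-1],"jaw": 0,"roll": 0}

```text
time: 17.55
tcp_pos: [0.5766, 0.0121, 0.1792]
eef_rot: [[0.998, -0.058, 0.001], [-0.058, -0.998, -0.0], [0.001, -0.0, -1.0]]
wrist_force: [-0.4, -1.0, 0.5]
width: 0.004
finger_force: 0.0
```

>>> step_arm:
  targets:
    - {"delta_pos": [-1,0,0],"jaw": 0,"roll": 0}
    - {"delta_pos": [-1,0,0],"jaw": 0,"roll": 0}
    - {"delta_pos": [-1,0,0],"jaw": 0,"roll": 0}
    - {"delta_pos": [-1,0,0],"jaw": 0,"roll": 0}
    - {"delta_pos": [-1,0,0],"jaw": 0,"roll": 0}
    - {"delta_pos": [0,0,0],"jaw": 0,"roll": 0}
    - {"delta_pos": [0,0,0],"jaw": 0,"roll": 0}
    - {"delta_pos": [0,0,0],"jaw": 0,"roll": 0}

```text
time: 18.35
tcp_pos: [0.4522, 0.0193, 0.1785]
eef_rot: [[0.998, -0.058, 0.001], [-0.058, -0.998, -0.0], [0.001, 0.0, -1.0]]
wrist_force: [-0.4, 0.2, 0.0]
width: 0.007
finger_force: 0.0
```

Run:
```python
from st import *
s=st();print(bx(s))
p=robot.grab_frame('wrist');w=p['frame'][:300,100:560,::-1]
q=robot.grab_frame('side');u=proj(q,box(V,[.05,.055,.05]))[0].astype(int)
c=cv2.resize(q['frame'][u[1]-40:u[1]+40,u[0]-50:u[0]+50,::-1],(375,300),interpolation=cv2.INTER_CUBIC)
cv2.imwrite('pics/w2.png',np.hstack([w[:,:420],c]))
for n in('top',):
    t=robot.grab_frame(n)
    for k in('cover','terminal','coupling','door_handle'):print(k,[(np.round(r['position'],1),round(r['conf'],2)) for r in robot.landmark_of(t,k)])
```

```text
t 18.35 tcp [0.4522 0.0193 0.1785] yaw -3.33 w 0.007 F [-0.4  0.2  0. ] ff 0.0
[-0.0943  0.0549  0.1785]
cover [(array([260.1, 313.1]), 0.94), (array([329.7, 207.1]), 0.82), (array([259., 242.]), 0.77)]
terminal [(array([346.8, 176. ]), 0.68)]
coupling [(array([499.8, 253.5]), 0.65), (array([313.3, 289.2]), 0.43)]
door_handle [(array([450.8, 203.7]), 0.72)]
```

View pics/w2.png

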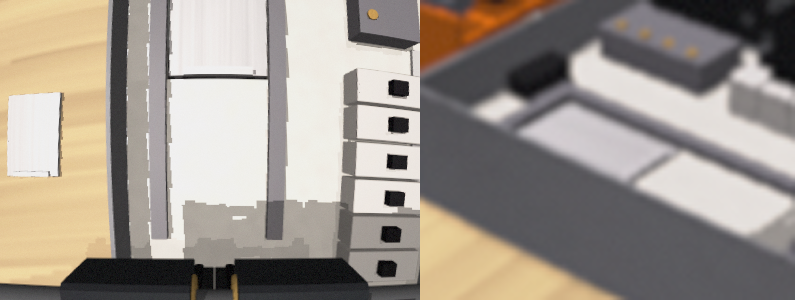

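The wrist view shows the cover's -x end at row 75 with a thin even gap. The side view shows it flush. I take one closer look from further forward.

>>> step_arm:
  targets:
    - {"delta_pos": [0.9,0,0],"jaw": 0,"roll": 0}
    - {"delta_pos": [0.9,0,0],"jaw": 0,"roll": 0}
    - {"delta_pos": [0.5,0,0],"jaw": 0,"roll": 0}
    - {"delta_pos": [0,0,0],"jaw": 0,"roll": 0}
    - {"delta_pos": [0,0,0],"jaw": 0,"roll": 0}
    - {"delta_pos": [0,0,0],"jaw": 0,"roll": 0}
    - {"delta_pos": [0,0,0],"jaw": 0,"roll": 0}
    - {"delta_pos": [0,0,0],"jaw": 0,"roll": 0}

```text
time: 19.5
tcp_pos: [0.5083, 0.0162, 0.1781]
eef_rot: [[0.998, -0.058, 0.0], [-0.058, -0.998, -0.0], [0.0, 0.0, -1.0]]
wrist_force: [0.7, 1.3, -0.0]
width: 0.004
finger_force: 0.0
```

Run:
```python
from st import *
s=st()
p=robot.grab_frame('wrist')
cv2.imwrite('pics/w3.png',cv2.resize(p['frame'][:260,180:460,::-1],None,fx=2.2,fy=2.2,interpolation=cv2.INTER_CUBIC))
```

```text
t 19.5 tcp [0.5083 0.0162 0.1781] yaw -3.32 w 0.004 F [ 0.7  1.3 -0. ] ff 0.0
```

View pics/w3.png

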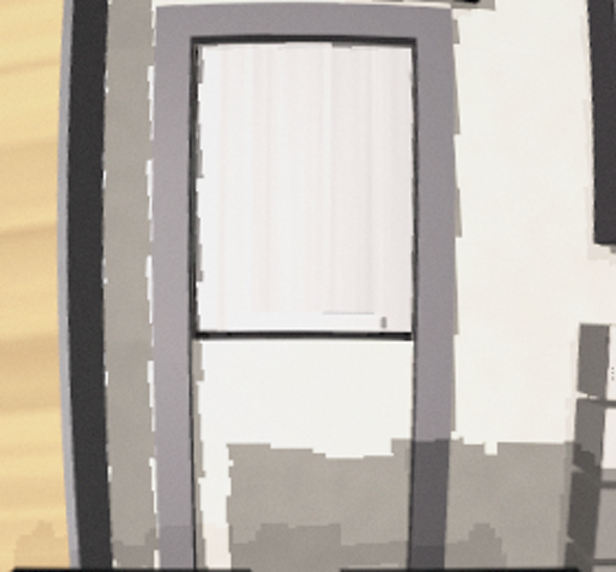

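The cover fills its opening with thin even gaps all round (crop x 195–412, y 42–332), level and flush. The arm is clear, so I hand in.

```bash
python3 -c "
from cell import robot
print(robot.finish_job())"
```

```text
the job is handed in; nothing more can be done
None
```

The job is handed in, and no verdict came back: the door was swung to about 1.6 rad and left open, the cover was slid to the stop and pressed in (it looks level and flush in the last wrist picture), and the arm is clear of everything.

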